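# Start a coach screw square with a socket key

### The arm

A 6-joint arm with a two-finger parallel gripper is mounted at the origin on the work surface; the furniture and walls round the work are solid. World frame = base frame: x ahead of the robot, y to its left, z up, the work surface at z = 0. Lengths are in m, angles in degrees, forces in N, time in s.
With the tool pointing down it reaches from about 0.4 to 0.825 m from the base axis. Payload 7 kg.
Tool frame: the origin (TCP) lies at the very end of the fingers, on their centre line; the grasp point (between the pads) lies 19 mm behind it (ctrl.pinch_z is the distance from the TCP to the grasp point, in m); z points along the fingers, x is the direction in which the jaws open and shut, and the axes are right-handed (so a half turn about z gives the same grasp; the last joint's range is limited). The gripper opens to 88 mm and grips with 3 to 60 N. Pads are 19 mm wide; open, the fingers measure 130 mm over their backs; the gripper's body (78 mm by 193 mm) begins 47 mm behind the grasp point.
Start: joints at [-52.592, 20.546, 0.682, 0, -70.136, -16.507], TCP at [0.241, -0.631, 0.227] pointing down, gripper open.
Joint ranges: [-176.03, 176.03], [-82.01, 121.73], [-58.28, 71.71], [-173.87, 95.51], [-174.79, -0.11], [-173.66, 173.66]. Speed limits (degrees/s): [136.94, 136.94, 172.46, 180, 180, 180].

### API

Orientations are given as [roll, pitch, yaw] about the fixed x, y, z axes, in that order (R = Rz(yaw) Ry(pitch) Rx(roll)).
In Python, from plant import ctrl gives the robot as it stands.
- The arm moves only by the tool carry_out, never from a script. Its argument "increments" is a list of rows, each a list of 7 numbers: the turn, a rotation vector about the world's x, y, z in degrees, then the shift along the world's x, y, z in mm, then the closure, from 0 (fully open) to 1 (shut). In form: [[ax, ay, az, dx, dy, dz, grip], ...]. A call has 1 to 20 rows; each row is the pose to reach, as a shift and turn from the pose commanded when the call began; what a row does not reach only later rows make up. A row lasts 1/8 s, in which the tool goes at most 62.5 mm and 10.7 degrees, less where a joint would pass 70% of its speed; a pose out of reach is approached as far as the arm can. A call with a gripper value outside its range is refused whole. The fingers move at their own pace and stop on an object; the grip force is fixed at half the most. Time passes only in rows, so rows that repeat a pose let the fingers close. It gives the time, the measured TCP pose, the force and the opening at its end, in the units of the state.
- ctrl.get_obs(): the state, without advancing time (a new reading comes with each control period).
- ctrl.snapshot(name): name is "scene" or "top" or "wrist"; returns a dict with "pixels" (384x512x3 uint8, blue, green, red), "intrinsics" (3x3 intrinsics, pixels), "rvec" (rotation vector, rad) and "tvec" (3), from world to camera coordinates, as OpenCV has them; the wrist camera has in their place "hand_eye" (4x4, takes a point from camera to tool coordinates, whose origin is the TCP and whose axes are the tool frame's). Camera axes: x right, y down, z forward; pixel columns grow to the right and rows downward; lengths in m; the calibration is good to about 2 mm. A picture is of the moment at which its call begins: read the wrist's pose just before it. There is no depth.
- ctrl.close_job(): hands the job in, once; it reports no verdict.
Trained networks look in a picture, given as the dict that the camera call returned (one of the last four; its "shot" number tells which), for a name from the list of things; names that differ only in an ending like _2 or _b are one class to them, and where a whole thing is asked for, a point or a joint stands for the part that bears it (a point fixed in the world has none). Each returns a list of dicts, best first, with "confidence" (0 to 1); they miss things now and then, are a little off and sometimes report something else, mostly with a low value. They report only what shows in the picture. A call takes as long as a camera call. They do not tell look-alikes from the thing itself.
- ctrl.search_frame(picture, label): "centre" ([x, y, z] in m, in world coordinates, good to about 4 mm: the middle of the surface that is visible of it).
- ctrl.outline_of(picture, label): "pixels" (384x512 bool, what is visible of it).
The state is a dict: "clock": time; "joint_pos": joint angles; "qvel": joint speeds; "tau": joint torques, N m; "tool_pos": TCP position; "orientation": TCP orientation; "force": force on the tool from outside, world axes, zero at the start; "moment": the same for the moment, N m; "opening": finger opening in m.
Only numpy, scipy, OpenCV 4.12 (cv2) and the standard library are available. Lean on these libraries where they do the work, as an engineer would, in place of code of your own. Each camera call takes 0.05 s, during which the arm holds its last target. There are 200 camera calls.

### The job

Take the socket key out of its wooden stand and set it upright over the square head of the coach screw that still stands proud on the shelf bracket, feeling gently for the flats until the key drops fully home, before you turn the screw at all. Then give the screw its first quarter turn clockwise (seen from above) with the key kept fully home and upright, and leave the key standing on the screw. Do not press hard, and leave the other things on the table alone.

Things in the scene. Friction and masses are not known exactly. Their poses are not given: they have to be found in the camera images.
- key: Steel socket key, 89 mm tall, 0.13 to 0.21 kg, loose, standing mouth down in the stand, mouth 16 mm above the table. Origin: centre of the mouth (lower end), z up the key. A block 34 x 34 x 30 mm holds the square hole, open downward, 12 mm deep: 25.5 mm wide at the mouth, narrowing within 5 mm to 17.5 mm (sides along x and y). Above it a round neck to z = 45 mm, then the wing.
- key_grip (a point): Centre of the key's flat aluminium wing, 67 mm above the mouth, axes as the key's. The wing is 44 mm wide along x, 14 mm thick along y, and reaches from 45 to 89 mm above the mouth; grip it across the thickness.
- stand: Dark wooden block 90 x 90 x 26 mm with a 39 mm square recess 10 mm deep in its top, fixed to the table. Origin: centre of its underside, sides along x and y.
- foot: Wooden block 150 (x) x 84 (y) x 30 mm, fixed, with a dark steel shelf bracket on top: a 4 mm plate and, in the middle, a tongue 6 mm thick (x), 44 mm wide, up to z = 59 mm. Two upright square-headed coach screws on its centre line: at x = -40 mm one driven home (head top z = 49 mm), at x = +40 mm the proud one (head top z = 61 mm). Origin: centre of the underside, z up.
- screw_top (a point): Centre of the proud screw's head top at the start, on its vertical axis; fixed to the block, axes as the block's. Head 16 x 16 x 13 mm, 14 mm of shank below it. Its flats stand at any angle, which these axes do not tell. Key fully home: socket roof on the head, mouth 12 mm below this point. The screw sinks 4 mm a turn.
- screw (a joint): Rotation of the proud screw from how it was found: 0 at the start, growing clockwise seen from above (rad). It turns stiffly (about 0.18 N m) and stays where it is left; light rubbing by the key does not turn it.
- dropper_a: Amber dropper bottle with black bulb, 39 mm diameter, 102 mm tall, loose, a bystander on the robot's side of the work. Origin: centre of its underside.
- dropper_b: Like dropper_a, a bystander at the far left.
- label_roll: Roll of white labels lying flat, 64 mm diameter, 26 mm high, a bystander behind the work. Origin: centre of its underside.
- tin: Flat round tin, 59 mm diameter, 26 mm high, a bystander on the robot's side. Origin: centre of its underside.
There are look-alikes about, which are no part of the job. What is shaped like the key but blue is not meant.

How it is judged (in metres and radians):
On the way, in this order (a step that is already met when the one before it is completed fails the run):
1. the key is lifted clear of its stand (z of key in the frame of stand above 0.04 m), for 0.1 s.
2. the key is fully home on the proud screw and upright, the screw not yet turned (z of key in the frame of screw_top below -0.0098 m and horizontal distance between key and screw_top below 0.004 m and angle between key's own z axis and vertical below 0.08 rad and value of joint screw below 0.25 rad), for 0.1 s.
3. the screw has been given its quarter turn with the key home (value of joint screw above 1.2 rad and z of key in the frame of screw_top below -0.0098 m), for 0.1 s.
At the end, for the whole second after the job is handed in: The proud screw is turned 1.2 to 1.95 rad clockwise from its start, and the released key stands still on it, fully home (mouth at least 9.8 mm below the point screw_top), within 4 mm of its axis and within 0.1 rad of upright (all of step 3 and value of joint screw below 1.95 rad and horizontal distance between key and screw_top below 0.004 m and angle between key's own z axis and vertical below 0.1 rad and linear speed of key below 0.02 m/s); the robot touches nothing.
It fails at once if the screw is turned more than 0.25 rad either way while the key is not fully home (mouth less than 9 mm below screw_top) or leans more than 0.12 rad ((value of joint screw above 0.25 rad or value of joint screw below -0.25 rad) and (z of key in the frame of screw_top above -0.009 m or angle between key's own z axis and vertical above 0.12 rad)).
It fails at once if the key is pressed, jammed or wrenched on the screw or bracket with more than 45 N of contact force (contact force between key and foot above 45 N).
It fails at once if the key is tipped over (angle between key's own z axis and vertical above 0.6 rad).
It fails at once if a bystander is moved more than 20 mm (distance of any of dropper_a, dropper_b, label_roll, tin from where it was at the start of the episode above 0.02 m).
It also fails if it takes over 61 s, if anything falls off the work surface, if the arm or the gripper's body presses on something with over 40 N, if the wrist force passes 120 N, or if a joint passes its speed limit or range.

## Working session

There is one attempt and no reset: what is moved stays moved. The work goes in short steps, Python scripts to look and compute and a tool call to move; the robot and the scene stay as the last step left them, time stands still between calls to the robot, and variables do not carry over. Pictures are saved under pics/ and viewed, about 8 in all and at most 12, crops included, and the job is handed in when it is done.

Besides the shell and the picture viewer there is one more tool, called by a JSON object that holds its "method" and its "body". carry_out: Moves the arm, as the interface text tells. Its arguments: {"type":"object","properties":{"increments":{"type":"array"}},"required":["increments"]}

```bash
ls; mkdir -p pics; cat > h.py <<'E'
import numpy as np, cv2
from scipy.spatial.transform import Rotation as R
from plant import ctrl
def proj(p,s):
    return cv2.projectPoints(np.array(p,float).reshape(-1,3),s['rvec'],s['tvec'],s['intrinsics'],None)[0].reshape(-1,2)
def wristcam(s,o):
    """fill rvec,tvec for the wrist picture from the state o"""
    T=np.eye(4);T[:3,:3]=R.from_euler('xyz',o['orientation'],degrees=True).as_matrix();T[:3,3]=o['tool_pos']
    W=np.linalg.inv(T@s['hand_eye']); s['rvec']=cv2.Rodrigues(W[:3,:3])[0]; s['tvec']=W[:3,3]; return s
def onplane(uv,s,z):
    M=cv2.Rodrigues(np.array(s['rvec'],float))[0]; t=np.array(s['tvec'],float).ravel()
    c=-M.T@t; d=(np.linalg.inv(s['intrinsics'])@np.c_[np.atleast_2d(uv),np.ones(len(np.atleast_2d(uv)))].T).T@M
    return c+d*((z-c[2])/d[:,2])[:,None]
E
cat > a.py <<'E'
from h import *
o=ctrl.get_obs(); print({k:np.round(v,3).tolist() for k,v in o.items()})
ims=[]
for n in('scene','top'):
    s=ctrl.snapshot(n); ims.append(s['pixels'])
    for l in('key','stand','foot','dropper_a','label_roll','tin'):
        for d in ctrl.search_frame(s,l): print(n,l,round(d['confidence'],2),np.round(d['centre'],3),proj(d['centre'],s)[0].round())
    cv2.imwrite(f'pics/{n}0.png',cv2.resize(s['pixels'],(768,576),interpolation=cv2.INTER_CUBIC))
E
python3 a.py
```

```text
pics
{'clock': 0.0, 'joint_pos': [-52.593, 20.592, 0.633, -0.019, -70.137, -16.508], 'qvel': [-0.039, -0.096, -0.065, -0.042, -0.053, 0.04], 'tau': [-0.0, -58.272, 29.303, 6.997, 0.007, -0.0], 'tool_pos': [0.241, -0.63, 0.226], 'orientation': [-179.99, -0.097, 110.893], 'force': [-0.351, -0.107, 0.304], 'moment': [0.047, 0.019, -0.015], 'opening': 0.088}
scene key 0.93 [0.37  0.314 0.042] [272. 261.]
scene key 0.48 [0.505 0.118 0.027] [260. 212.]
scene foot 0.67 [0.505 0.12  0.03 ] [259. 212.]
scene dropper_a 0.94 [0.633 0.384 0.044] [158. 242.]
scene dropper_a 0.69 [0.349 0.196 0.044] [302. 236.]
scene dropper_a 0.22 [0.484 0.349 0.026] [220. 259.]
scene label_roll 0.88 [0.642 0.197 0.028] [202. 212.]
scene tin 0.59 [ 0.363 -0.056  0.028] [330. 198.]
top key 0.8 [0.496 0.32  0.081] [174. 194.]
top key 0.59 [0.375 0.299 0.053] [184. 250.]
top stand 0.55 [0.497 0.32  0.028] [178. 197.]
top foot 0.78 [0.506 0.094 0.029] [275. 192.]
top dropper_a 0.87 [0.635 0.372 0.054] [155. 137.]
top dropper_a 0.82 [0.357 0.178 0.056] [239. 257.]
top label_roll 0.64 [0.644 0.182 0.028] [237. 136.]
top tin 0.63 [ 0.368 -0.073  0.024] [350. 251.]
```

View pics/top0.png

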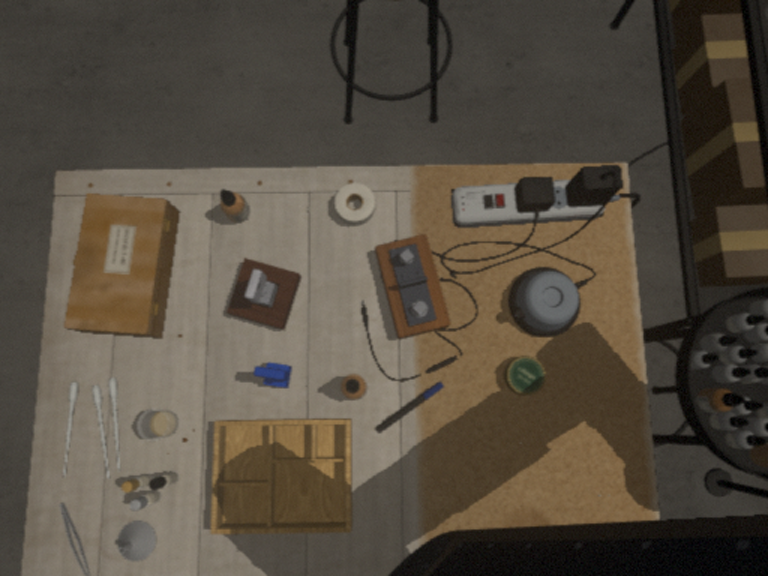

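View pics/scene0.png

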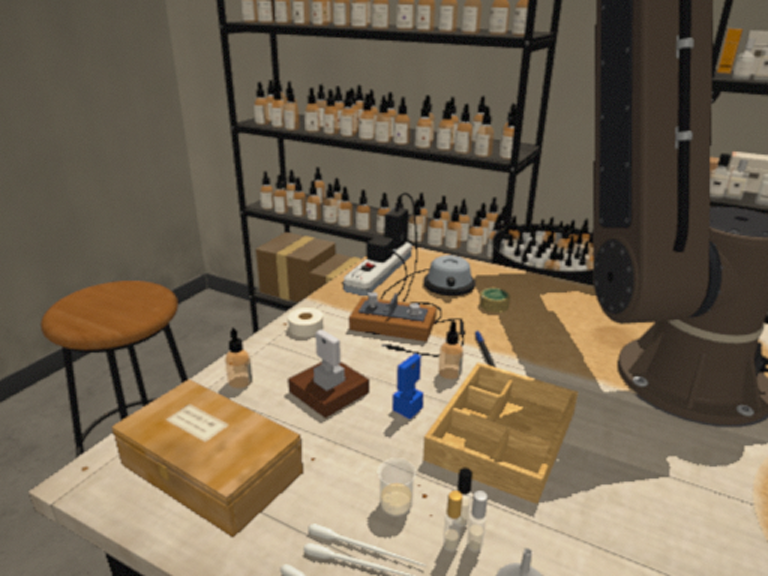

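The top view shows three candidates or nearby parts at half scale of the view: the grey key in the dark stand at (175,193), the blue look-alike at (181,250), and the foot with two screws at (270,172) and (280,207). The grey one fits because it is steel and standing in the stand. I'll confirm it with the wrist camera from close by, moving over there first.

{"method": "carry_out", "body": {"increments": [[0,0,0,309,331,123,0],[0,0,0,309,331,123,0],[0,0,0,309,331,123,0],[0,0,0,309,331,123,0],[0,0,0,309,331,123,0],[0,0,0,309,331,123,0],[0,0,0,309,331,123,0],[0,0,0,259,841,173,0],[0,0,0,259,841,173,0],[0,0,0,259,841,173,0],[0,0,0,259,841,173,0],[0,0,0,259,841,173,0],[0,0,0,259,841,173,0],[0,0,0,259,841,173,0],[0,0,0,259,841,173,0],[0,0,0,259,841,173,0],[0,0,0,259,841,173,0],[0,0,0,259,841,173,0],[0,0,0,259,841,173,0]]}}

```text
clock: 3.08
tool_pos: [0.4998, 0.2095, 0.3997]
orientation: [180.0, -0.0, 110.8]
force: [-0.9, 0.0, 0.3]
opening: 0.0879
```

```bash
cat > b.py <<'E'
from h import *
import sys
tag=sys.argv[1]
o=ctrl.get_obs(); s=wristcam(ctrl.snapshot('wrist'),o)
print(np.round(o['tool_pos'],4),np.round(o['orientation'],2),np.round(o['force'],1),o['clock'])
print(s['hand_eye'].round(3).tolist(), s['intrinsics'][0,0])
cv2.imwrite(f'pics/{tag}.png',cv2.resize(s['pixels'],(768,576),interpolation=cv2.INTER_CUBIC))
for l in sys.argv[2:]:
    for d in ctrl.search_frame(s,l): print(l,round(d['confidence'],2),np.round(d['centre'],3),proj(d['centre'],s)[0].round())
    for d in ctrl.outline_of(s,l):
        c=np.argwhere(d['pixels'])[:,::-1].astype(np.float32)
        if len(c): print('  rect',round(d['confidence'],2),len(c),cv2.minAreaRect(c))
E
python3 b.py w1 key stand foot
```

```text
[0.4998 0.2095 0.3997] [179.99  -0.   110.84] [-0.9  0.   0.3] 3.075
[[1.0, -0.0, -0.0, 0.0], [0.0, 0.958, 0.287, -0.077], [0.0, -0.287, 0.958, -0.159], [0.0, 0.0, 0.0, 1.0]] 341.11676282756446
key 0.9 [0.381 0.296 0.074] [345.  85.]
key 0.68 [0.492 0.318 0.082] [327. 166.]
  rect 0.96 851 ((323.9136962890625, 170.2918701171875), (31.99083709716797, 32.293113708496094), 40.91438674926758)
  rect 0.82 838 ((346.8146057128906, 86.69664764404297), (39.21992111206055, 26.817949295043945), 32.00538635253906)
stand 0.91 [0.493 0.314 0.025] [317. 158.]
  rect 0.8 2295 ((320.415771484375, 165.1016387939453), (58.015625, 57.61961364746094), 39.6441764831543)
foot 0.85 [0.505 0.094 0.027] [183. 115.]
  rect 0.83 5660 ((181.27865600585938, 116.68765258789062), (58.87129211425781, 101.6910400390625), 4.707851886749268)
  rect 0.27 1068 ((207.5, 213.0), (38.0, 37.0), 90.0)
  rect 0.2 881 ((324.2500305175781, 169.75001525878906), (32.526912689208984, 31.819805145263672), 45.0)
```

View pics/w1.png

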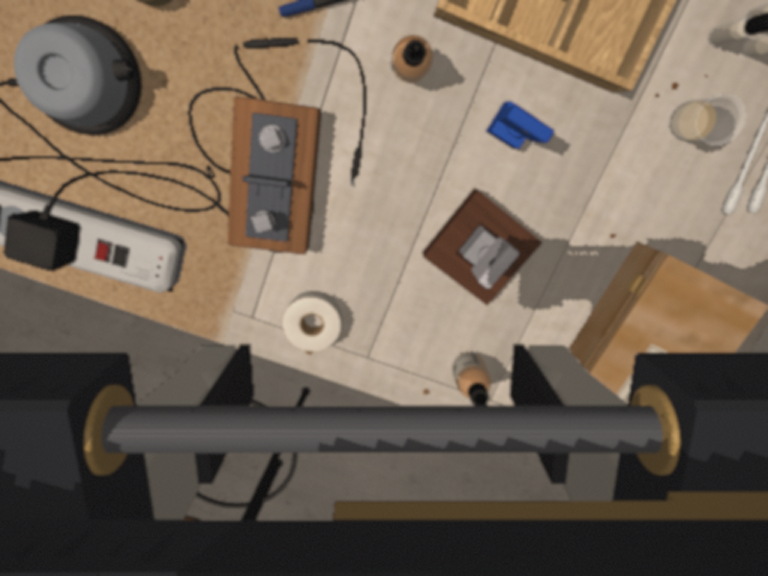

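The wrist picture shows the grey key in its dark stand at (490,255), the blue look-alike at (520,125), the foot at (270,175) with screw heads at (272,137) and (263,221), and the label roll at (312,322). The grey key is the one. Its wing runs at about -20° yaw, so I'll turn the jaws to about 250° and look from close by.

{"method": "carry_out", "body": {"increments": [[0,0,139,-6,107,-190,0],[0,0,139,-6,107,-190,0],[0,0,139,-6,107,-190,0],[0,0,139,-6,107,-190,0],[0,0,139,-6,107,-190,0],[0,0,139,-6,107,-190,0],[0,0,139,-6,107,-190,0],[0,0,139,-6,107,-190,0],[0,0,139,-6,107,-190,0],[0,0,139,-6,107,-190,0],[0,0,139,-6,107,-190,0],[0,0,139,-6,107,-190,0],[0,0,139,-6,107,-190,0],[0,0,139,-6,107,-190,0],[0,0,139,-6,107,-190,0],[0,0,139,-6,107,-190,0],[0,0,139,-6,107,-190,0]]}}

```text
clock: 5.55
tool_pos: [0.4938, 0.3174, 0.2096]
orientation: [-180.0, -0.0, -110.2]
force: [0.2, 0.8, -0.8]
opening: 0.0874
```

```bash
python3 b.py w2 key stand
```

```text
[0.4938 0.3174 0.2096] [-180.     -0.   -110.16] [ 0.2  0.8 -0.8] 5.55
[[1.0, -0.0, 0.001, -0.001], [0.0, 0.958, 0.288, -0.079], [-0.001, -0.288, 0.958, -0.159], [0.0, 0.0, 0.0, 1.0]] 341.11676282756446
key 0.68 [0.384 0.297 0.03 ] [306. 252.]
key 0.58 [0.498 0.32  0.104] [249. 185.]
  rect 0.8 1261 ((306.8310241699219, 252.97244262695312), (37.61960220336914, 42.35319519042969), 85.2363510131836)
  rect 0.71 1747 ((244.5, 175.5), (63.0, 35.0), 90.0)
stand 0.76 [0.512 0.323 0.027] [243. 152.]
  rect 0.89 5971 ((244.94998168945312, 158.85000610351562), (89.88831329345703, 90.27178955078125), 85.60128784179688)
```

View pics/w2.png

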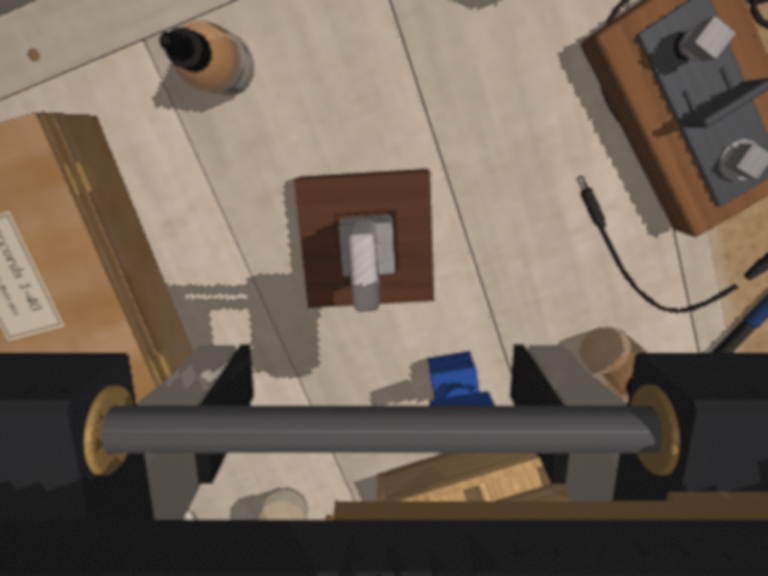

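```bash
cat > c.py <<'E'
from h import *
o=ctrl.get_obs(); s=wristcam(ctrl.snapshot('wrist'),o)
print('stand',onplane([[244.95,158.85]],s,.024)[0],'block',onplane([[244.7,163.3]],s,.046)[0],'wing',onplane([[242.7,176.7]],s,.105)[0])
a=np.array([[242,148],[244.7,205]]);p=onplane(a,s,.105);print(p,np.degrees(np.arctan2(*(p[1]-p[0])[1::-1])),np.linalg.norm(p[1]-p[0]))
c=s['pixels'][125:215,185:305]; g=s['pixels'][0:90,392:512]
cv2.imwrite('pics/c2.png',np.vstack([cv2.resize(c,(400,300),interpolation=cv2.INTER_CUBIC),cv2.resize(g,(400,300),interpolation=cv2.INTER_CUBIC)]))
E
python3 c.py
```

```text
stand [0.50421397 0.32410419 0.024     ] block [0.50426441 0.32375841 0.046     ] wing [0.50620801 0.32312219 0.105     ]
[[0.52800695 0.31547718 0.105     ]
 [0.48324659 0.33003833 0.105     ]] 161.97959198784838 0.047069276932704934
```

View pics/c2.png

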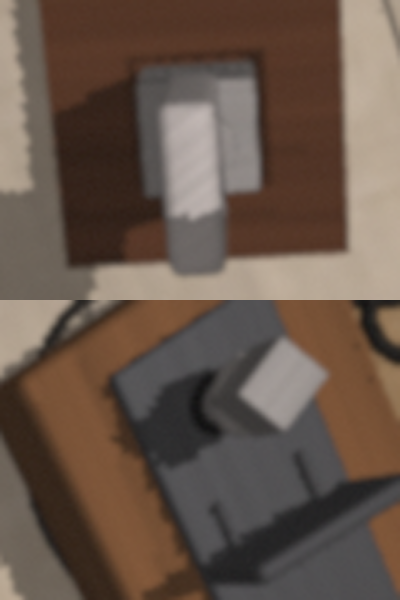

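The crop confirms the grey steel key: wing top about 14 x 44 mm, aligned with the stand. It also shows the proud screw at its far-x location, with its shank visible. The key axis is at about (0.504, 0.3235), with the jaws needing about +2°. I'll descend and close.

{"method": "carry_out", "body": {"increments": [[0,0,2.2,10,6,-30,0],[0,0,2.2,10,6,-80,0],[0,0,2.2,10,6,-120,0],[0,0,2.2,10,6,-146,0],[0,0,2.2,10,6,-146,0],[0,0,2.2,10,6,-146,0],[0,0,2.2,10,6,-146,1],[0,0,2.2,10,6,-146,1],[0,0,2.2,10,6,-146,1],[0,0,2.2,10,6,-146,1],[0,0,2.2,10,6,-146,1],[0,0,2.2,10,6,-146,1],[0,0,2.2,10,6,-146,1],[0,0,2.2,10,6,-146,1]]}}

```text
clock: 7.6
tool_pos: [0.5038, 0.3235, 0.0635]
orientation: [180.0, -0.0, -107.9]
force: [-0.1, 1.0, -1.2]
opening: 0.0136
```

{"method": "carry_out", "body": {"increments": [[0,0,0,0,0,15,1],[0,0,0,0,0,40,1],[0,0,0,0,0,80,1],[0,0,0,0,0,120,1],[0,0,0,0,0,136,1],[0,0,0,0,0,136,1]]}}

```text
clock: 8.35
tool_pos: [0.504, 0.3237, 0.2008]
orientation: [-180.0, 0.1, -107.9]
force: [0.1, -0.6, -2.9]
opening: 0.0142
```

```bash
cat > d.py <<'E'
from h import *
o=ctrl.get_obs(); s=ctrl.snapshot('wrist'); print(o['clock'],o['force'],o['moment'],o['opening'],o['joint_pos'])
w=wristcam(s,dict(tool_pos=[.4938,.3174,.2096],orientation=[-180,0,-110.16]))
c=np.array([[277,337],[328,376],[286,433],[238,393]],float)-[0,300]
c=c/3.333+[392,0]
p=onplane(c,w,.061);print(p,p.mean(0));e=np.diff(np.vstack([p,p[:1]]),axis=0);print(np.degrees(np.arctan2(e[:,1],e[:,0])),np.linalg.norm(e,axis=1))
E
python3 d.py
```

```text
8.35 [ 0.09938097 -0.60857043 -2.88860604] [-0.0656168   0.14334324  0.04420454] 0.01417060971682278 [ 5.13849170e+01  1.44032605e+01 -1.15186271e+01 -9.39221695e-03
 -6.39491284e+01  2.07186951e+01]
[[0.56094528 0.10137331 0.061     ]
 [0.54789972 0.09102644 0.061     ]
 [0.53844924 0.1029261  0.061     ]
 [0.55172297 0.11256296 0.061     ]] [0.5497543 0.1019722 0.061    ]
[-141.58091401  128.45593641   35.98002123  -50.50523888] [0.01665065 0.01519584 0.01640307 0.01450032]
```

{"method": "carry_out", "body": {"increments": [[0,0,-34,6,-171,0,1],[0,0,-34,6,-171,0,1],[0,0,-34,6,-171,-30,1],[0,0,-34,6,-171,-61,1],[0,0,-34,6,-171,-61,1],[0,0,-34,6,-171,-61,1],[0,0,-34,6,-171,-61,1],[0,0,-34,6,-171,-61,1]]}}

```text
clock: 9.4
tool_pos: [0.5101, 0.1531, 0.1393]
orientation: [-180.0, 0.1, -141.8]
force: [0.1, -0.2, -1.2]
opening: 0.0139
```

```bash
python3 b.py w3 foot
```

```text
[0.5101 0.1531 0.1393] [-1.7999e+02  7.0000e-02 -1.4184e+02] [ 0.1 -0.2 -1.2] 9.4
[[1.0, -0.0, 0.001, -0.001], [0.0, 0.958, 0.288, -0.078], [-0.001, -0.288, 0.958, -0.159], [0.0, 0.0, 0.0, 1.0]] 341.11676282756446
foot 0.6 [0.515 0.089 0.03 ] [301. 120.]
  rect 0.78 20985 ((300.8636169433594, 123.5721435546875), (196.9600830078125, 113.9081039428711), 24.71744155883789)
  rect 0.31 5770 ((96.5, 106.5), (83.0, 91.0), 90.0)
```

View pics/w3.png

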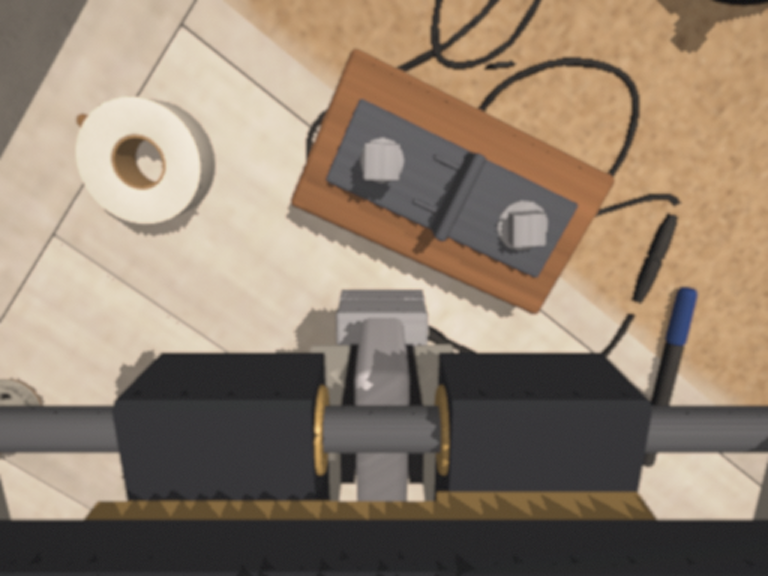

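The picture shows the proud screw's head at (383,160), near aligned with the picture's axes, and the driven screw at (527,230). The key hangs straight in the jaws, with its block at (383,320). Next I'll measure the head.

```bash
cat > e.py <<'E'
from h import *
o=ctrl.get_obs(); s=wristcam(ctrl.snapshot('wrist'),o)
g=cv2.cvtColor(s['pixels'],cv2.COLOR_BGR2GRAY)
y0,x0=80,228
c=cv2.resize(g[80:134,228:286],None,fx=8,fy=8,interpolation=cv2.INTER_CUBIC)
t,b=cv2.threshold(c,0,255,cv2.THRESH_OTSU); 
n,l,st,ce=cv2.connectedComponentsWithStats(b)
k=l[27*8-8,27*8+4]; m=(l==k)&(b>0)
pts=np.argwhere(m)[:,::-1].astype(float); w=onplane((pts+.5)/8-.5+[x0,y0],s,.061)[:,:2]
for th in (t,t+15,t+30):
    n,l,st,ce=cv2.connectedComponentsWithStats((c>th).astype(np.uint8)); k=1+np.argmax(st[1:,4]); 
    pts=np.argwhere(l==k)[:,::-1]; w=onplane((pts+.5)/8-.5+[x0,y0],s,.061)[:,:2]
    print(th,w.mean(0).round(4),cv2.minAreaRect((w*1000).astype(np.float32)))
big=cv2.resize(s['pixels'][80:134,228:286],None,fx=8,fy=8,interpolation=cv2.INTER_CUBIC)
cs,_=cv2.findContours((c>t+15).astype(np.uint8),0,1); cv2.drawContours(big,cs,-1,(0,0,255),1)
cv2.imwrite('pics/e.png',big)
E
python3 e.py
```

```text
131.0 [0.5507 0.1017] ((550.5266723632812, 100.96553039550781), (17.955812454223633, 18.669034957885742), 37.53000259399414)
146.0 [0.5507 0.1017] ((550.4691162109375, 100.95214080810547), (17.35075569152832, 18.062467575073242), 36.68894958496094)
161.0 [0.5507 0.1017] ((550.46875, 100.89913177490234), (16.433265686035156, 17.48398208618164), 36.72395706176758)
```

View pics/e.png

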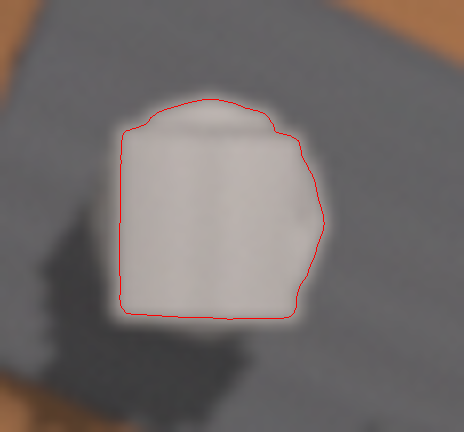

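```bash
cat > f.py <<'E'
from h import *
o=ctrl.get_obs(); s=wristcam(ctrl.snapshot('wrist'),o)
c=(np.array([[120,132],[298,134],[296,318],[120,315]])+.5)/8-.5+[228,80]
p=onplane(c,s,.061)[:,:2];e=np.diff(np.vstack([p,p[:1]]),axis=0)
print(p.mean(0),np.degrees(np.arctan2(e[:,1],e[:,0]))%90,np.linalg.norm(e,axis=1), (np.array(o['orientation'])[2])%90)
print((p.mean(0)-o['tool_pos'][:2])*1000)
# key block corners check: predicted block top front edge and mouth in picture
Rt=R.from_euler('xyz',o['orientation'],degrees=True).as_matrix()
for q in ([-17,-17,30-49],[17,-17,30-49],[-17,-17,0],[17,-17,0]): pass
P=[o['tool_pos']+Rt@(np.array(q)/1000) for q in([-17,-17,47.5],[17,-17,47.5],[-17,-17,17.5],[17,-17,17.5],[-7,-22,-41],[7,-22,-41])]
print((proj(P,s)*1.5).round())
E
python3 f.py
```

```text
[0.55053795 0.1025579 ] [37.49185998 37.98356604 37.15070815 37.55327333] [0.01492502 0.01517499 0.01503935 0.01508489] 38.12178884418313
[ 40.69628804 -50.11252744]
[[343. 282.]
 [423. 282.]
 [337. 305.]
 [430. 305.]
 [357. 362.]
 [412. 362.]]
```

```bash
cat > g.py <<'E'
from h import *
o=ctrl.get_obs(); s=wristcam(ctrl.snapshot('wrist'),o)
cv2.imwrite('pics/g.png',cv2.resize(s['pixels'][185:285,205:305],(600,600),interpolation=cv2.INTER_CUBIC))
E
python3 g.py
```

```text
(no output)
```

View pics/g.png

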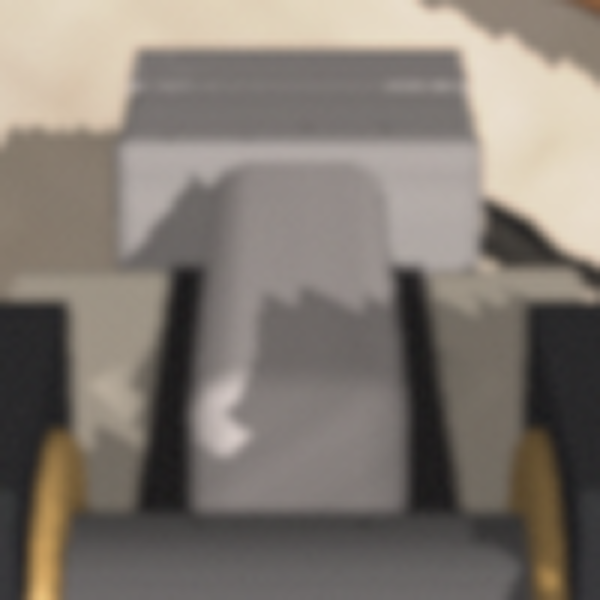

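The crop shows the key's mouth edge about 5 px lower than predicted, at crop (137..463, 52). So the key axis sits about 3 mm toward tool +y of the TCP, and I include that offset in the move over the screw.

{"method": "carry_out", "body": {"increments": [[0,0,-0.6,42.4,-52.3,0,1],[0,0,-0.6,42.4,-52.3,0,1],[0,0,-0.6,42.4,-52.3,-10,1],[0,0,-0.6,42.4,-52.3,-20,1],[0,0,-0.6,42.4,-52.3,-28,1],[0,0,-0.6,42.4,-52.3,-28,1],[0,0,-0.6,42.4,-52.3,-30,1],[0,0,-0.6,42.4,-52.3,-32,1],[0,0,-0.6,42.4,-52.3,-33,1],[0,0,-0.6,42.4,-52.3,-33,1]]}}

```text
clock: 10.95
tool_pos: [0.5522, 0.1001, 0.1056]
orientation: [180.0, -0.0, -142.5]
force: [-0.2, 1.0, -0.9]
opening: 0.014
```

{"method": "carry_out", "body": {"increments": [[0,0,0,0,0,-1,1],[0,0,0,0,0,-2,1],[0,0,0,0,0,-3,1],[0,0,0,0,0,-3,1]]}}

```text
clock: 11.45
tool_pos: [0.5521, 0.1001, 0.1024]
orientation: [180.0, -0.0, -142.5]
force: [0.2, -0.6, -0.8]
opening: 0.0137
```

{"method": "carry_out", "body": {"increments": [[0,0,0,0,0,-1,1],[0,0,0,0,0,-2,1],[0,0,0,0,0,-2,1]]}}

```text
clock: 11.82
tool_pos: [0.5521, 0.1001, 0.1004]
orientation: [180.0, -0.0, -142.5]
force: [0.6, -0.7, -1.1]
opening: 0.0138
```

{"method": "carry_out", "body": {"increments": [[0,0,0,0,0,-1,1],[0,0,0,0,0,-2,1],[0,0,0,0,0,-2,1]]}}

```text
clock: 12.2
tool_pos: [0.5521, 0.1001, 0.0985]
orientation: [180.0, -0.0, -142.5]
force: [-0.6, 0.3, -2.2]
opening: 0.0142
```

{"method": "carry_out", "body": {"increments": [[0,0,0,0,0,-1,1],[0,0,0,0,0,-1,1]]}}

```text
clock: 12.45
tool_pos: [0.5522, 0.1001, 0.0975]
orientation: [180.0, -0.0, -142.5]
force: [0.3, -0.7, -1.6]
opening: 0.014
```

{"method": "carry_out", "body": {"increments": [[0,0,0,0,0,-0.5,1],[0,0,0,0,0,-1,1],[0,0,0,0,0,-1,1]]}}

```text
clock: 12.82
tool_pos: [0.5522, 0.1001, 0.0965]
orientation: [-180.0, -0.0, -142.5]
force: [-0.2, 0.4, -2.0]
opening: 0.0136
```

```bash
cat > v.py <<'E'
from h import *
import sys
for i in range(2):
    o=ctrl.get_obs(); s=wristcam(ctrl.snapshot('wrist'),o)
    print({k:np.round(o[k],4).tolist() for k in('clock','tool_pos','orientation','force','moment','opening','joint_pos')})
t=ctrl.snapshot('scene'); d=proj([.5505,.1025,.08],t)[0].astype(int)
c=lambda im,x,y,w,h:cv2.resize(im[y:y+h,x:x+w],(512,384),interpolation=cv2.INTER_CUBIC)
cv2.imwrite(f'pics/{sys.argv[1]}.png',np.hstack([c(s['pixels'],160,60,200,150),c(t['pixels'],d[0]-40,d[1]-30,80,60)])[:, :1024][::1,::1] if 0 else cv2.resize(np.hstack([c(s['pixels'],160,120,200,150),c(t['pixels'],d[0]-40,d[1]-30,80,60)]),(800,300)))
E
python3 v.py v1
```

```text
{'clock': 12.825, 'tool_pos': [0.5522, 0.1001, 0.0965], 'orientation': [-179.9998, -0.0059, -142.4998], 'force': [-0.1599, 0.3545, -1.9831], 'moment': [-0.0223, 0.1783, 0.0185], 'opening': 0.0136, 'joint_pos': [30.2623, 16.8177, -23.5252, 0.0012, -49.663, 7.2371]}
{'clock': 12.875, 'tool_pos': [0.5522, 0.1001, 0.0965], 'orientation': [179.9987, -0.002, -142.5], 'force': [-0.1798, 0.4906, -1.7437], 'moment': [-0.0531, 0.1213, 0.0042], 'opening': 0.0135, 'joint_pos': [30.2628, 16.8141, -23.5243, -0.0013, -49.6637, 7.2381]}
```

{"method": "carry_out", "body": {"increments": [[0,0,0,0,0,-0.5,1],[0,0,0,0,0,-0.5,1]]}}

```text
clock: 13.22
tool_pos: [0.5524, 0.1002, 0.0964]
orientation: [-180.0, 0.0, -142.5]
force: [-0.5, 0.4, 1.1]
opening: 0.0139
```

View pics/v1.png

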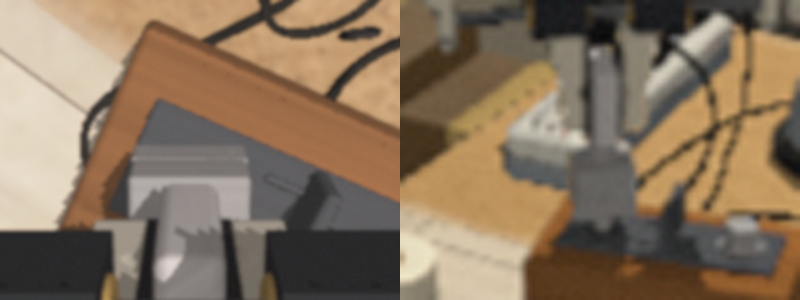

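The force changed sign (from -1.9 to +1.1 N) at tool height 96.5 mm, which is exactly the home height. The picture shows the key upright over the proud screw, shank visible beneath. Now I turn clockwise about the screw axis and watch the forces.

{"method": "carry_out", "body": {"increments": [[0,0,-3,-0.1,-0.1,0,1],[0,0,-6,-0.2,-0.2,0,1],[0,0,-10,-0.4,-0.3,-0.1,1],[0,0,-13,-0.5,-0.3,-0.1,1],[0,0,-16,-0.7,-0.4,-0.1,1],[0,0,-20,-0.9,-0.5,-0.2,1],[0,0,-20,-0.9,-0.5,-0.2,1]]}}

```text
clock: 14.1
tool_pos: [0.5513, 0.0997, 0.0962]
orientation: [180.0, 0.0, -162.5]
force: [-1.8, 0.7, 3.9]
opening: 0.0137
```

```bash
cat > o.py <<'E'
from h import *
o=ctrl.get_obs();print({k:np.round(o[k],4).tolist() for k in('tool_pos','orientation','force','moment','opening')})
E
python3 o.py
```

```text
{'tool_pos': [0.5513, 0.0997, 0.0962], 'orientation': [179.9976, 0.0114, -162.4581], 'force': [-1.84, 0.6639, 3.8507], 'moment': [0.261, 1.0087, 0.0914], 'opening': 0.0137}
```

{"method": "carry_out", "body": {"increments": [[0,0,-4,-0.2,0,0,1],[0,0,-8,-0.4,-0.1,-0.1,1],[0,0,-12,-0.6,-0.1,-0.1,1],[0,0,-16,-0.8,-0.1,-0.2,1],[0,0,-20,-1.0,-0.1,-0.2,1],[0,0,-20,-1.0,-0.1,-0.2,1]]}}

```text
clock: 14.85
tool_pos: [0.5503, 0.0996, 0.096]
orientation: [180.0, 0.0, 177.6]
force: [-1.5, 1.5, 3.3]
opening: 0.0142
```

```bash
python3 o.py
```

```text
{'tool_pos': [0.5503, 0.0996, 0.096], 'orientation': [179.9948, 0.0152, 177.6201], 'force': [-1.5463, 1.5348, 3.3082], 'moment': [0.3175, 1.0687, 0.1262], 'opening': 0.0142}
```

Lateral forces stay small, so I continue.

{"method": "carry_out", "body": {"increments": [[0,0,-4,-0.2,0,0,1],[0,0,-8,-0.4,0,-0.1,1],[0,0,-12,-0.6,0.1,-0.1,1],[0,0,-16,-0.8,0.2,-0.2,1],[0,0,-20,-0.9,0.2,-0.2,1],[0,0,-24,-1.1,0.3,-0.3,1],[0,0,-28,-1.3,0.4,-0.3,1],[0,0,-32,-1.4,0.5,-0.4,1],[0,0,-32,-1.4,0.5,-0.4,1]]}}

```text
clock: 15.98
tool_pos: [0.5489, 0.1001, 0.0956]
orientation: [180.0, 0.0, 145.6]
force: [-3.6, 1.1, 6.4]
opening: 0.0139
```

```bash
python3 o.py
```

```text
{'tool_pos': [0.5489, 0.1001, 0.0956], 'orientation': [179.9889, 0.0083, 145.6228], 'force': [-3.5992, 1.1225, 6.3799], 'moment': [0.3283, 1.0897, 0.0908], 'opening': 0.0139}
```

{"method": "carry_out", "body": {"increments": [[0,0,-4,-0.2,0.1,0,1],[0,0,-8,-0.3,0.2,-0.1,1],[0,0,-12,-0.4,0.4,-0.1,1],[0,0,-16,-0.6,0.5,-0.1,1],[0,0,-20,-0.7,0.7,-0.2,1],[0,0,-23,-0.8,0.8,-0.2,1],[0,0,-23,-0.8,0.8,-0.2,1]]}}

```text
clock: 16.85
tool_pos: [0.5482, 0.1009, 0.0953]
orientation: [180.0, 0.0, 122.7]
force: [-2.2, 1.3, 5.6]
opening: 0.0138
```

```bash
python3 o.py; python3 v.py v2
```

```text
{'tool_pos': [0.5482, 0.1009, 0.0953], 'orientation': [179.9881, 0.0049, 122.6529], 'force': [-2.1707, 1.3451, 5.5975], 'moment': [0.2941, 1.0872, 0.141], 'opening': 0.0138}
{'clock': 16.85, 'tool_pos': [0.5482, 0.1009, 0.0953], 'orientation': [179.9881, 0.0049, 122.6529], 'force': [-2.1707, 1.3451, 5.5975], 'moment': [0.2941, 1.0872, 0.141], 'opening': 0.0138, 'joint_pos': [30.5603, 16.5684, -24.094, 0.0058, -49.3255, -87.9112]}
{'clock': 16.9, 'tool_pos': [0.5482, 0.1009, 0.0953], 'orientation': [179.9844, 0.0035, 122.6811], 'force': [-1.8424, 0.5199, 6.0622], 'moment': [0.2845, 1.0523, 0.0909], 'opening': 0.014, 'joint_pos': [30.5581, 16.5676, -24.0912, 0.0038, -49.3255, -87.8796]}
```

View pics/v2.png

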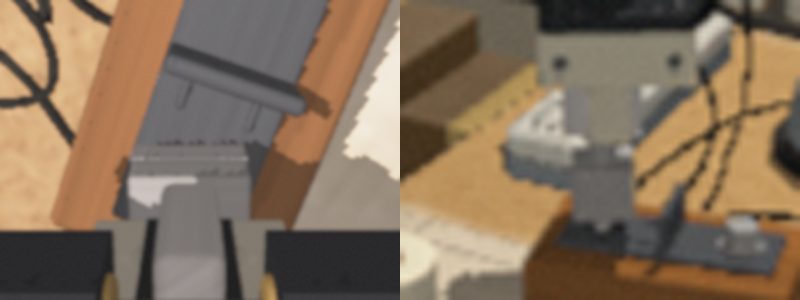

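{"method": "carry_out", "body": {"increments": [[0,0,0,0.1,0,0.4,1],[0,0,0,0.1,0,0.4,1],[0,0,0,0.1,0,0.4,0.8],[0,0,0,0.1,0,0.4,0.5],[0,0,0,0.1,0,0.4,0],[0,0,0,0.1,0,0.4,0],[0,0,0,0.1,0,0.4,0],[0,0,0,0.1,0,0.4,0],[0,0,0,0.1,0,0.4,0],[0,0,0,0.1,0,0.4,0]]}}

```text
clock: 18.25
tool_pos: [0.5482, 0.1009, 0.0955]
orientation: [180.0, -0.0, 122.5]
force: [0.6, -0.2, -0.0]
opening: 0.0817
```

{"method": "carry_out", "body": {"increments": [[0,0,0,0,0,0,0],[0,0,0,0,0,20,0],[0,0,0,0,0,50,0],[0,0,0,0,0,90,0],[0,0,0,0,0,130,0],[0,0,0,0,0,130,0],[0,0,0,0,0,130,0]]}}

```text
clock: 19.12
tool_pos: [0.5478, 0.1008, 0.2252]
orientation: [-180.0, -0.0, 122.5]
force: [0.4, 0.3, -0.5]
opening: 0.0878
```

```bash
cat > z.py <<'E'
from h import *
o=ctrl.get_obs(); s=wristcam(ctrl.snapshot('wrist'),o); t=ctrl.snapshot('scene')
print(o['clock'],o['force'],o['opening'],o['tool_pos'])
S=[.5505,.1025]
for n,q in(('w',s),('s',t)):
    for d in ctrl.search_frame(q,'key'): print(n,d['confidence'],d['centre'])
# predicted block/wing outline for a home upright key, yaw = tool yaw -90
a=np.radians(122.6-90); M=np.array([[np.cos(a),-np.sin(a)],[np.sin(a),np.cos(a)]])
def box(im,q,hx,hy,z,col):
    P=[[*(np.array(S)+M@[sx*hx,sy*hy]),z] for sx,sy in((1,1),(1,-1),(-1,-1),(-1,1))]
    cv2.polylines(im,[((proj(P,q)+.5)*k-np.array(off)*k).astype(int)],True,col,1)
out=[]
for q,w in((s,90),(t,60)):
    d=proj([*S,.1],q)[0]; off=(int(d[0]-w/2),int(d[1]-w/2)); k=400/w
    im=cv2.resize(q['pixels'][off[1]:off[1]+w,off[0]:off[0]+w],(400,400),interpolation=cv2.INTER_CUBIC)
    box(im,q,.022,.007,.137,(0,0,255)); box(im,q,.017,.017,.048,(0,255,0)); out.append(im)
cv2.imwrite('pics/z.png',np.hstack(out))
E
python3 z.py
```

```text
19.125 [ 0.40753037  0.29626739 -0.46397516] 0.08781932636787898 [0.54784754 0.10079502 0.2251612 ]
w 0.96 [0.5393, 0.0991, 0.1354]
w 0.77 [0.3859, 0.2855, 0.0263]
s 0.72 [0.5475, 0.1102, 0.101]
s 0.7 [0.3721, 0.3138, 0.0442]
```

View pics/z.png

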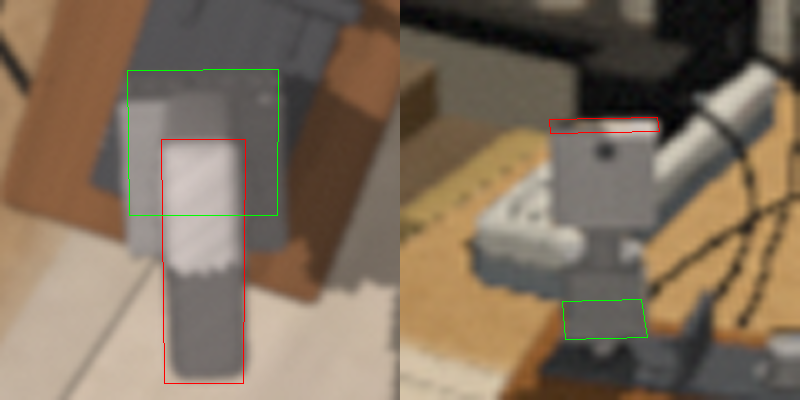

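```bash
python3 -c "
from plant import ctrl
print(ctrl.close_job())"
```

```text
the job is handed in; nothing more can be done
None
```

The key is out of its stand and standing on the proud screw, fully home, with the screw turned about a quarter turn clockwise. I handed the job in at about 19 s; it reports no verdict.

- **Seating:** I lined the key up with the screw's flats from the wrist camera and lowered it in small steps. Contact came at tool height 96.5 mm, the expected home height, with a force of about 3 N.
- **Turning:** I turned the gripper 95° clockwise about the screw axis, about 5° of it to take up the socket's play. The measured vertical force stayed below about 7 N and the sideways force below about 4 N. The tool followed the screw down about 1.1 mm, which fits roughly 90° at 4 mm a turn.
- **Last checks:** After release the force was near zero and the gripper was fully open, about 130 mm higher. In both cameras the wing top lies within about 1–2 mm of where an upright, fully home key should be, and its angle matches the final gripper angle to a few degrees.
- **Not confirmed:** I had no direct reading of the screw's angle; it is inferred from the sink and the key's angle. I did not re-measure the bystanders; the route kept clear of them.
- **Disagreement:** The key hung about 3 mm off the tool centre in the gripper compared with my first estimate. I corrected for this before seating it.

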